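# Refit the gas flow knob in a welding cell

### The job

Take the black pointer knob from the blue tray and put it back on the bare D-shaped spindle of the gas control box: feel for the spindle's flat, then press the knob straight down until it snaps fully home. Then turn the fitted knob clockwise until its white pointer lines up with the green mark, and let go. Press with no more than a gentle thumb's force (under 25 N), and leave the other things lying where they are.

Things in the scene. Friction and masses are not known exactly. Their poses are not given: they have to be found in the camera images.
- knob_center (a point): black pointer knob (the only loose black part, 52 mm high) standing bore down in the blue tray. Point on its axis, half-way up; z up, x towards its white pointer. Lower 30 mm: round hub 42 mm across. Upper 22 mm: grip bar 40 mm long (x), 15 mm thick (y), white line on the pointer end
- knob_mouth (a point): centre of the knob's underside, 26 mm below its centre. Bore 27 mm deep, 18.8 mm across: the first 8 mm are round, with a 1.8 mm lead-in; beyond them it has a flat on the pointer (+x) side, 3.65 mm from the axis. The knob goes over the spindle for 8 mm at any angle; farther only with this flat over the spindle's flat, within about 0.1 rad
- knob_pointer (a point): pointer end of the knob's grip bar, at the top: 20 mm from the axis along the knob's x, 52 mm above the knob's underside
- spindle_top (a point): centre of the top of the bare brass D-spindle, 91 mm above the table; axes are those of the control box, not the spindle's. 18 mm across, flat 3 mm from the axis, top edge hardly chamfered. Turns with about 0.12 N m of friction and stays where left; at the start its flat faces somewhere within 0.7 rad either side of the box's x, angle not measured
- shoulder (a point): steel shoulder round the spindle's foot, 65 mm above the table, where the knob's underside rests when home. Once aligned the knob slides down freely for about 5 mm (underside from 18 to 13 mm above the shoulder), then two sprung rollers resist with about 10 N until about 5 mm from home, then snap behind the knob's lip and hold it down. Both then turn together, with a few degrees of play
- cartridge (a joint): how far the valve cartridge (spindle and shoulder together) is pushed down into the box, m: 0 as it stands. Its spring starts to give at about 5 N and yields 1 mm for every 10 N more, so a push of 25 N is 2 mm, the most it may take
- control_box: fixed grey and white control box, 180 x 160 mm, top 62 mm above the table; origin at the centre of its underside, under the spindle's axis; z up, x towards the side with two brass nozzles. Gauge, lamps and scale are flat on the top
- mark: the green mark's direction: origin on the spindle's axis, at table height; x points level from the axis to the green mark, which is 1.0 rad clockwise (seen from above) from the box's x. The spindle can turn 0.4 rad farther than the mark
- green_mark (a point): centre of the green mark printed on the box's top, 16 x 5 mm, 40 mm from the spindle's axis
- tray: fixed blue tray, 110 x 260 mm, rim 14 mm high, floor 3 mm thick; origin at the centre of its underside, long side along its y. Holds the pointer knob, the round knob and the collar about 80 mm apart in any order
- round_knob_mid (a point): red round knob, 38 mm across, 20 mm high, not to be moved; its centre
- collar_mid (a point): dark steel collar, 38 mm across, 16 mm high, not to be moved; its centre
- workpiece: bright steel box 100 x 140 x 85 mm, 1.6 kg, not to be moved; origin at the centre of its underside
- v_block: dark V-block 70 x 50 x 50 mm, not to be moved; origin at the centre of its underside
- wire_brush: hand brush lying at the left, not to be moved; origin at its underside
- stop_stud: steel stop stud, 44 mm across, 54 mm high, at the right, not to be moved; origin at the centre of its underside

How it is judged:
By the outcome, as a careful person would: the job done as asked, in the order asked, and still so for the second after the job is handed in, with the robot touching nothing.
It also fails if it takes over 64 s, if anything falls off the work surface, if the arm or the gripper's body presses on something with over 40 N, if the wrist force passes 120 N, or if a joint passes its speed limit or range.

### The arm

A 6-joint arm with a two-finger parallel gripper is mounted at the origin on the work surface. World frame = base frame: x ahead of the robot, y to its left, z up, the work surface at z = 0. Lengths are in m, angles in rad, forces in N, time in s.
With the tool pointing down it reaches from about 0.375 to 0.975 m from the base axis. Payload 3.8 kg.
Tool frame: the origin (TCP) lies midway between the tips of the shut fingers; the grasp point (between the pads) lies r.grip_depth behind it (r.grip_depth is the distance from the TCP to the grasp point, in m); z points along the fingers, y is the direction in which the jaws open and shut (so a half turn about z gives the same grasp; the last joint's range is limited). The gripper opens to 88 mm and grips with 3 to 60 N. Pads are 18 mm wide; open, the fingers measure 123 mm over their backs; the gripper's body (75 mm by 187 mm) begins 45 mm behind the grasp point.
Start: joints at [-1.339, 0.264, 1.604, -0, 1.274, -0.037], TCP at [0.179, -0.651, 0.239] pointing down, gripper open.
Joint ranges: [-2.63, 2.63], [-0.94, 2.18], [0.31, 2.57], [-1.31, 4.45], [0, 2.66], [-2.55, 2.55]. Speed limits (rad/s): [2.57, 2.57, 3.14, 3.14, 3.14, 3.14].

### API

Orientations are given as a unit quaternion [w, x, y, z].
In Python, from station import status, optics, r gives the robot as it stands.
- The arm moves only by the shell command python3 -m crank 'ROWS' [OPENING] [FORCE]. ROWS is a JSON object of lists of equal length, an entry for each row: "xyz": the shift along the world's x, y, z in m, a list of three; "delta_rot": the turn, a rotation vector about the world's x, y, z in rad, a list of three. In form: {"xyz": [[tx, ty, tz], ...], "delta_rot": [[rx, ry, rz], ...]}. A call has 1 to 10 rows; each row shifts and turns the commanded pose from where the row before left it; what a row does not reach is not made up. A row lasts 1/10 s, in which the tool goes at most 50 mm and 8.59 degrees, less where a joint would pass 70% of its speed; a pose out of reach is approached as far as the arm can. A call is refused whole if a number of a shift passes 0.05 or a number of a turn 0.15, either way. A call with a gripper value outside its range is refused whole. OPENING is the opening, from 0 (shut) to 1 (fully open), set as the call begins (- or left out, the last holds). The fingers move at their own pace and stop on an object; FORCE is the grip in N (left out, the last holds). Time passes only in rows, so rows that do not move let the fingers close. It gives the time, the measured TCP pose, the force and the opening at its end, in the units of the state.
- status.sense(): the state, without advancing time (a new reading comes with each control period).
- optics.capture(name): name is "scene" or "top" or "wrist"; returns the picture (384x512x3 uint8, blue, green, red); there is no depth.
- optics.calibration(name): a dict with "fovy" (degrees; the focal length in pixels is half the picture's height over the tangent of half this angle, whatever the lens; pixels are square), "cx", "cy" (the principal point, pixels), "position" and "rotation" of the camera in the world. Camera axes: x right, y up, looking along -z (the intrinsics and any distortion apply to the point x, -y, -z); pixel columns grow to the right and rows downward; lengths in m; the calibration is good to about 2 mm. A picture is of the moment at which its call begins: read the wrist's pose just before it. calibration takes no time and is no camera call; for the wrist camera it gives the pose at the moment of the call.
- r.job_done(): hands the job in, once; it reports no verdict.
The state is a dict: "clock": time; "joint_pos": joint angles; "qd": joint speeds; "tau": joint torques, N m; "ee_pos": TCP position; "eef_rot": TCP orientation; "ft_force": force on the tool from outside, world axes, zero at the start; "moment": the same for the moment, N m; "finger_gap": finger opening in m.
Only numpy, scipy, OpenCV 4.12 (cv2) and the standard library are available. Lean on these libraries where they do the work, as an engineer would, in place of code of your own. Each camera call takes 0.05 s, during which the arm holds its last target.

## Working session

There is one attempt and no reset: what is moved stays moved. The work goes in short steps, Python scripts to look and compute and a shell command to move; the robot and the scene stay as the last step left them, time stands still between calls to the robot, and variables do not carry over. Pictures are saved under pics/ and viewed, and the job is handed in when it is done.

```bash
ls; mkdir -p pics; python3 - <<'E'
from station import status, optics, r
import cv2,numpy as np
print(status.sense()); print(r.grip_depth)
for n in ["scene","top","wrist"]:
    c=optics.calibration(n); print(n,c)
    im=optics.capture(n); cv2.imwrite(f"pics/{n}0.png",im)
E
```

```text
pics
{'clock': 0.0, 'joint_pos': array([-1.33889960e+00,  2.64747368e-01,  1.60533306e+00,  6.44726056e-06,
        1.27370203e+00, -3.68722929e-02]), 'qd': array([-0.00074311, -0.00131313, -0.00146608,  0.00147895,  0.00075367,
        0.00018619]), 'tau': array([ 4.90532711e-04, -5.02116823e+01, -3.56866693e+01,  7.29615055e-02,
        2.93811411e-02, -1.78255018e-04]), 'ee_pos': array([ 0.17910143, -0.65008552,  0.23741401]), 'eef_rot': array([-1.09000092e-03,  9.90983515e-01,  1.33979378e-01, -1.03530500e-04]), 'ft_force': array([-0.15153108,  0.0049352 , -0.5858214 ]), 'moment': array([ 0.0019329 , -0.00274397,  0.02002504]), 'finger_gap': 0.08817659562320582}
0.0187
scene {'fovy': 44.1004768349389, 'cx': 248.989413769961, 'cy': 189.76826943334376, 'position': array([ 1.2709806 , -0.15546821,  1.13996533]), 'rotation': array([0.74385723, 0.23956791, 0.1896166 , 0.594415  ])}
top {'fovy': 53.23959718846691, 'cx': 256.3753252020528, 'cy': 193.0142066020089, 'position': array([ 0.32811354, -0.01987924,  1.22960573]), 'rotation': array([ 0.71099874,  0.06664118, -0.06695332, -0.6968192 ])}
wrist {'fovy': 60.675187111240504, 'cx': 251.95823302835652, 'cy': 197.42765309855346, 'position': array([ 0.24898159, -0.63135895,  0.38339792]), 'rotation': array([ 0.78709296, -0.11439473,  0.08844081, -0.59964719])}
```

View pics/scene0.png

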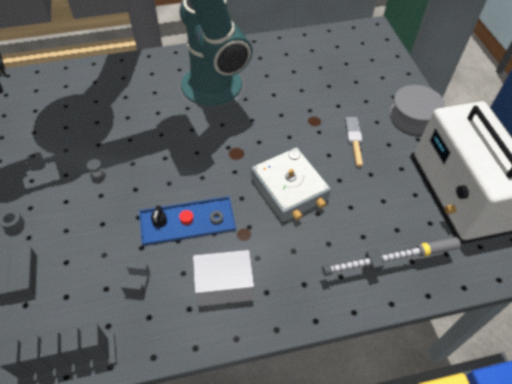

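View pics/top0.png

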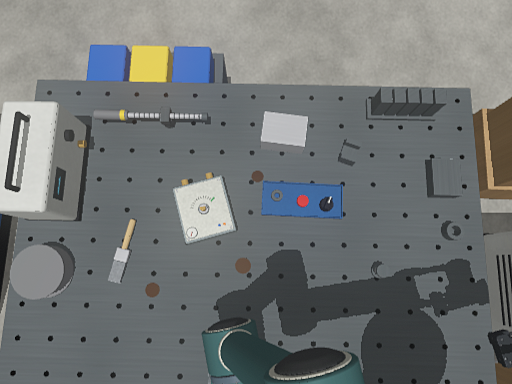

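View pics/wrist0.png

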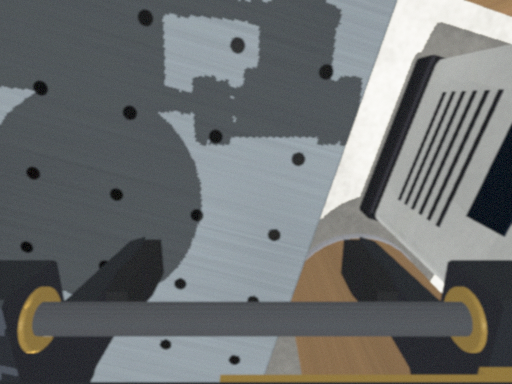

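```bash
cat > h.py <<'E'
import numpy as np, cv2
from scipy.spatial.transform import Rotation as R
from station import status, optics, r
def cam(n):
    c=optics.calibration(n); q=c["rotation"]; 
    return dict(f=192/np.tan(np.radians(c["fovy"]/2)),cx=c["cx"],cy=c["cy"],p=np.array(c["position"]),R=R.from_quat([q[1],q[2],q[3],q[0]]).as_matrix(),k=sorted(c))
def unproj(c,u,v,z):
    d=c["R"]@np.array([(u-c["cx"])/c["f"],-(v-c["cy"])/c["f"],-1]); return c["p"]+d*(z-c["p"][2])/d[2]
def proj(c,P):
    q=c["R"].T@(np.array(P)-c["p"]); return c["cx"]-c["f"]*q[0]/q[2], c["cy"]+c["f"]*q[1]/q[2]
def tool():
    s=status.sense(); q=s["eef_rot"]; M=R.from_quat([q[1],q[2],q[3],q[0]]).as_matrix(); 
    return s,M
def show():
    s,M=tool(); print("t",round(s["clock"],2),"p",np.round(s["ee_pos"],4),"yaw_y",round(np.arctan2(M[1,1],M[0,1]),4),"z",np.round(M[:,2],3),"F",np.round(s["ft_force"],1),"M",np.round(s["moment"],2),"gap",round(s["finger_gap"],4),"q",np.round(s["joint_pos"],2))
E
python3 - <<'E'
import cv2
a=cv2.imread("pics/top0.png")
cv2.imwrite("pics/t1.png",cv2.resize(a[170:225,255:350],None,fx=8,fy=8,interpolation=cv2.INTER_CUBIC))
cv2.imwrite("pics/t2.png",cv2.resize(a[170:245,165:245],None,fx=8,fy=8,interpolation=cv2.INTER_CUBIC))
a=cv2.imread("pics/scene0.png")
cv2.imwrite("pics/s1.png",cv2.resize(a[190:250,130:240],None,fx=7,fy=7,interpolation=cv2.INTER_CUBIC))
E
python3 -c "
from h import *
t=cam('top');print(t)
for p,z in [((326,204),.055),((302,201),.02),((277,196),.019),((203.5,209),.091),((284,128),.085)]: print(p,unproj(t,*p,z))"
```

```text
{'f': np.float64(383.08444760465557), 'cx': 256.3753252020528, 'cy': 193.0142066020089, 'p': array([ 0.32811354, -0.01987924,  1.22960573]), 'R': array([[ 0.0199205 ,  0.98195145, -0.18808116],
       [-0.99979884,  0.0200039 , -0.00145487],
       [ 0.00233374,  0.18807231,  0.98215241]]), 'k': ['cx', 'cy', 'fovy', 'position', 'rotation']}
(326, 204) [ 0.52271713 -0.23505408  0.055     ]
(302, 201) [ 0.53668981 -0.16471411  0.02      ]
(277, 196) [ 0.55152673 -0.0845381   0.019     ]
(203.5, 209) [0.49408383 0.13949387 0.091     ]
(284, 128) [ 0.75721098 -0.10089592  0.085     ]
```

View pics/t1.png

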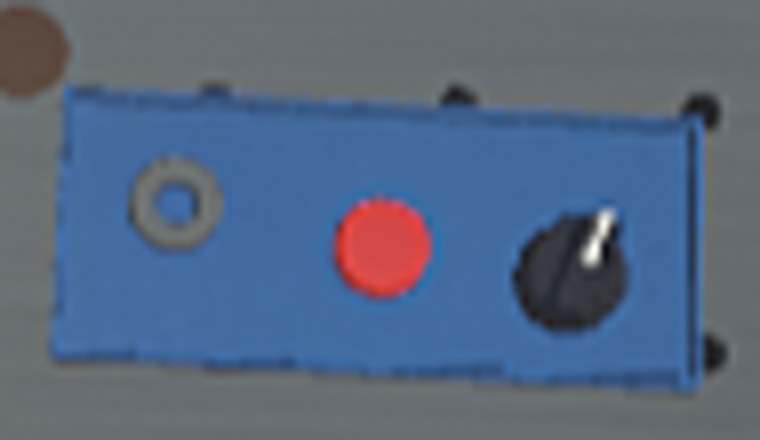

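View pics/t2.png

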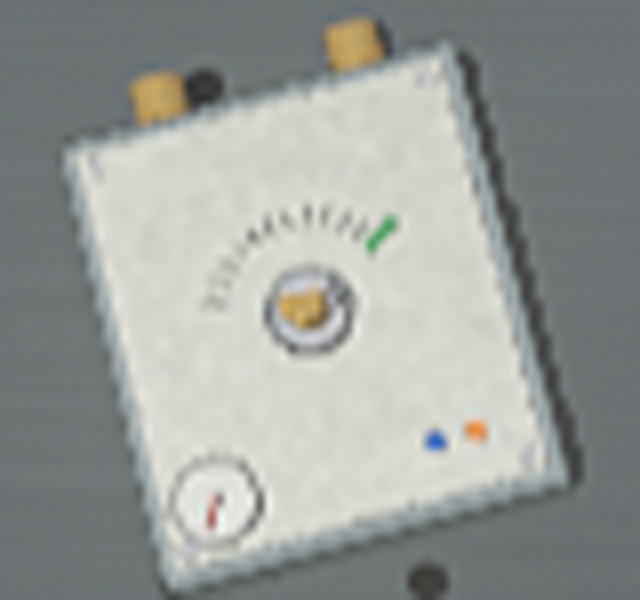

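View pics/s1.png

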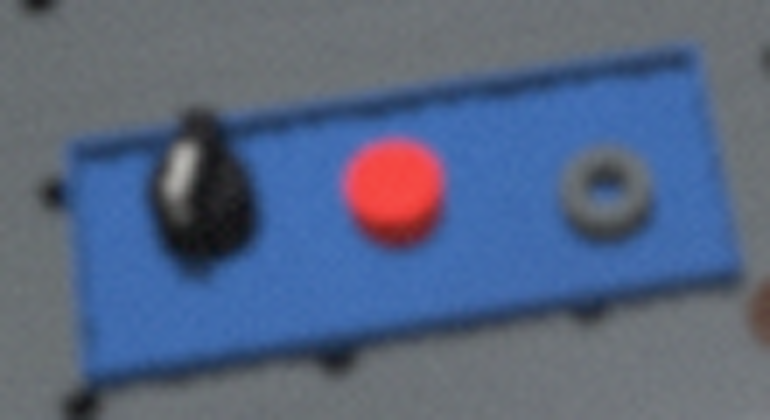

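```bash
python3 -c "
from h import *
show()
t=cam('top');w=cam('wrist');s,M=tool()
print('cam in tool',M.T@(w['p']-s['ee_pos']),'view in tool',M.T@(-w['R'][:,2]), 'camx',M.T@w['R'][:,0])
h=unproj(t,326.2,204.1,.033);p=unproj(t,330.9,196.8,.055);print(h,p,np.arctan2(*(p-h)[[1,0]]))
S=unproj(t,203.5,208.5,.091);S2=unproj(t,165+310/8,170+312/8,.065);print(S,S2)
for q in [(70,150),(450,45),(575,480),(170,590)]: print(unproj(t,165+q[0]/8,170+q[1]/8,.062))
print('stud?',unproj(t,379,268,.054),unproj(t,452,230,.054))
sc=cam('scene'); print(unproj(sc,291,174,.091))
"
```

```text
t 0.15 p [ 0.1791 -0.6502  0.2377] yaw_y -1.302 z [-0.     0.002 -1.   ] F [ 1.  -0.2 -0.8] M [-0.01  0.04  0.02] gap 0.088 q [-1.34  0.26  1.61 -0.    1.27 -0.04]
cam in tool [ 0.07235828  0.00015346 -0.14586569] view in tool [-2.86204260e-01 -1.39443548e-04  9.58168619e-01] camx [-4.02263768e-04  9.99999919e-01  2.53754216e-05]
[ 0.52605427 -0.23971265  0.033     ] [ 0.54576716 -0.2506573   0.055     ] -0.5068290017592715
[0.49559888 0.13956341 0.091     ] [0.4978893  0.14236611 0.065     ]
[0.55997062 0.23889304 0.062     ]
[0.60487259 0.09286754 0.062     ]
[0.43579334 0.03896242 0.062     ]
[0.39114153 0.19084072 0.062     ]
stud? [ 0.33070941 -0.39222204  0.054     ] [ 0.44983592 -0.62117966  0.054     ]
[0.51281924 0.13971333 0.091     ]
```

```bash
python3 -m crank '{"xyz":[[0.022,0.026,0],[0.022,0.026,0],[0.022,0.026,0],[0.022,0.026,0],[0.022,0.026,0],[0.022,0.026,0],[0.022,0.026,0],[0.022,0.026,0]],"delta_rot":[[0,0,0.148],[0,0,0.148],[0,0,0.148],[0,0,0.148],[0,0,0.148],[0,0,0.148],[0,0,0.148],[0,0,0.148]]}' 0.6
python3 -m crank '{"xyz":[[0.022,0.026,-0.012],[0.022,0.026,-0.012],[0.022,0.026,-0.012],[0.022,0.026,-0.012],[0.022,0.026,-0.012],[0.022,0.026,-0.012],[0.022,0.026,-0.006],[0.018,0.02,0],[0,0,0]],"delta_rot":[[0,0,0.148],[0,0,0.148],[0,0,0.148],[0,0,0.148],[0,0,0.148],[0,0,0.148],[0,0,0.148],[0,0,0.148],[0,0,0]]}'
python3 -c "
from h import *
show();c=cam('wrist')
im=optics.capture('wrist');cv2.imwrite('pics/w1.png',im);show()
import pickle;pickle.dump(c,open('w1.pkl','wb'))"
```

```text
clock: 0.95
ee_pos: [0.3558, -0.4414, 0.2384]
eef_rot: [-0.0, 0.746, 0.666, 0.0]
ft_force: [0.3, 0.7, -0.5]
finger_gap: 0.0528
clock: 1.85
ee_pos: [0.5286, -0.2383, 0.16]
eef_rot: [-0.0, 0.247, 0.969, 0.001]
ft_force: [-0.6, 0.3, 0.7]
finger_gap: 0.0531
t 1.85 p [ 0.5286 -0.2383  0.16  ] yaw_y 1.0711 z [-0.     0.001 -1.   ] F [-0.6  0.3  0.7] M [ 0.03 -0.18  0.03] gap 0.0531 q [-0.47  0.15  1.89  0.    1.1  -1.54]
t 1.9 p [ 0.5277 -0.2396  0.1603] yaw_y 1.0672 z [-0.001  0.    -1.   ] F [-0.  -0.2  1.6] M [-0.04 -0.16 -0.05] gap 0.0531 q [-0.47  0.15  1.89 -0.    1.1  -1.54]
```

View pics/w1.png

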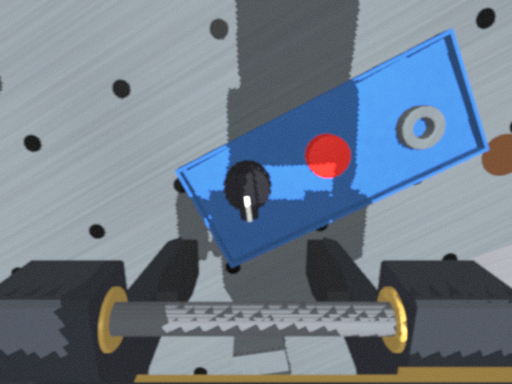

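```bash
python3 -c "
import cv2
a=cv2.imread('pics/w1.png')
c=a[150:235,200:295]
c=cv2.convertScaleAbs(c,alpha=1.8,beta=20)
cv2.imwrite('pics/w1c.png',cv2.resize(c,None,fx=7,fy=7,interpolation=cv2.INTER_CUBIC))"
```

```text
(no output)
```

View pics/w1c.png

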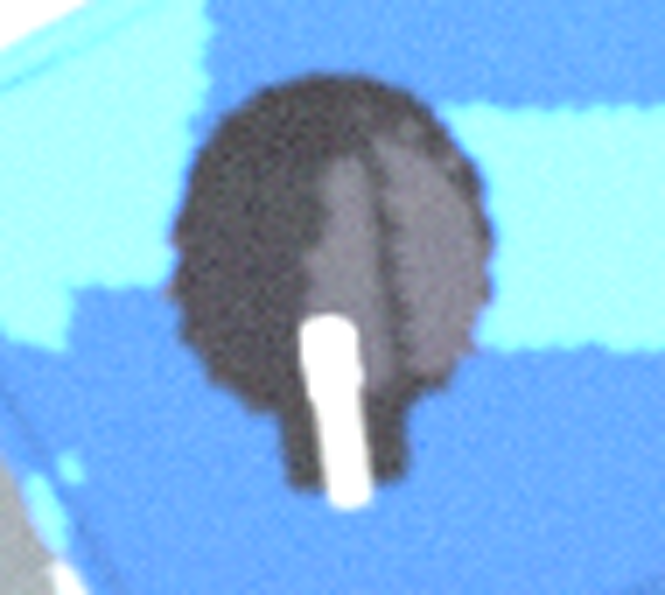

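```bash
python3 -c "
from h import *
import pickle
c=pickle.load(open('w1.pkl','rb'))
px=lambda x,y:(200+x/7-.43,150+y/7-.43)
h=unproj(c,*px(332,232),.033)
a=unproj(c,*px(330,325),.055);b=unproj(c,*px(350,495),.055)
y=np.arctan2(*(b-a)[[1,0]]);print(h,a,b,y, 'center from tip',b-.02*np.array([np.cos(y),np.sin(y),0]))
for z in(.033,.055): 
  P=proj(c,[h[0],h[1],z]);print(P,'crop',(P[0]-200)*7,(P[1]-150)*7)
print([unproj(c,*px(x,232),.033) for x in(175,490)])
"
```

```text
[ 0.52029415 -0.23975657  0.033     ] [ 0.52510242 -0.24230996  0.055     ] [ 0.54425381 -0.25022787  0.055     ] -0.39203711520549595 center from tip [ 0.52577115 -0.24258644  0.055     ]
(np.float64(246.99857142857144), np.float64(182.71285714285713)) crop 328.99000000000007 228.98999999999992
(np.float64(246.60011035176353), np.float64(189.3991284543562)) crop 326.20077246234473 275.79389918049344
[array([ 0.51108522, -0.25661045,  0.033     ]), array([ 0.52956193, -0.22279499,  0.033     ])]
```

```bash
python3 -m crank '{"xyz":[[-0.001,-0.001,-0.02],[-0.001,-0.001,-0.025],[0,0,-0.02],[0,0,0],[0,0,0]],"delta_rot":[[0,0,0.05],[0,0,0.05],[0,0,0],[0,0,0],[0,0,0]]}' 0.6
python3 -c "
from h import *
show();c=cam('wrist')
im=optics.capture('wrist');cv2.imwrite('pics/w2.png',im)
import pickle;pickle.dump(c,open('w2.pkl','wb'))
a=cv2.convertScaleAbs(im[150:300,160:340],alpha=1.8,beta=20)
cv2.imwrite('pics/w2c.png',cv2.resize(a,None,fx=4,fy=4,interpolation=cv2.INTER_CUBIC))
t=cam('top');p=unproj(t,255+592/8,170+262/8,.055);q=unproj(t,255+607/8,170+213/8,.055);print(p,q,np.arctan2(*(q-p)[[1,0]]))"
```

```text
clock: 2.4
ee_pos: [0.5245, -0.2435, 0.0957]
eef_rot: [-0.0, 0.202, 0.979, -0.0]
ft_force: [0.1, 0.0, 0.0]
finger_gap: 0.0531
t 2.4 p [ 0.5245 -0.2435  0.0957] yaw_y 1.1637 z [-0.001  0.    -1.   ] F [0.1 0.  0. ] M [ 0.06 -0.15 -0.01] gap 0.0531 q [-0.48  0.21  1.95 -0.    0.98 -1.64]
[ 0.52684263 -0.24443684  0.055     ] [ 0.54632034 -0.25058858  0.055     ] -0.3059203642023333
```

View pics/w2c.png

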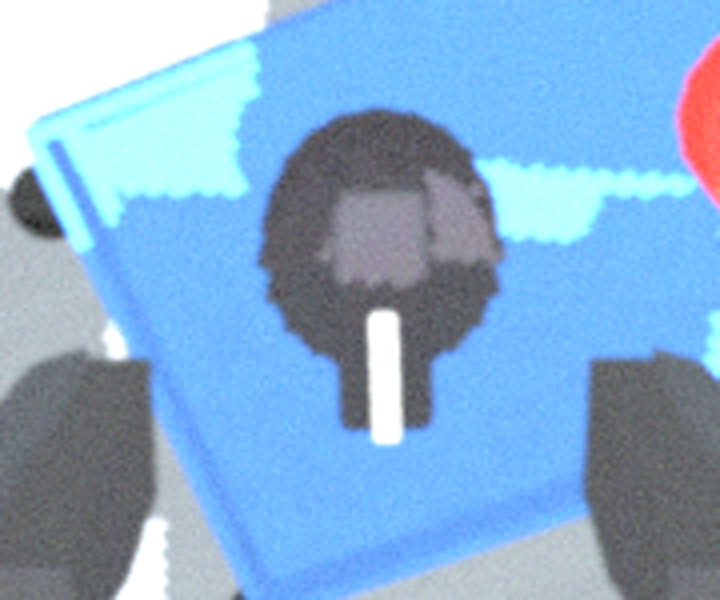

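```bash
python3 -c "
from h import *
import pickle
c=pickle.load(open('w2.pkl','rb'));s,M=tool()
px=lambda x,y:(160+x/4-.375,150+y/4-.375)
a=unproj(c,*px(383,315),.055);b=unproj(c,*px(387,435),.055)
B=unproj(c,*px(379,190),.055)
y=np.arctan2(*(b-a)[[1,0]]);print(a,b,B,np.linalg.norm(b-B),y,np.arctan2(*(b-B)[[1,0]]))
print('mid',(b+B)/2,'from tip',b-.02*np.array([np.cos(y),np.sin(y),0]))
m=b-.02*np.array([np.cos(y),np.sin(y),0])
for z in(.055,.033,.003): 
  P=proj(c,[m[0],m[1],z]);print(z,'crop',(P[0]-160)*4,(P[1]-150)*4,'r',.021*4*c['f']/(c['p'][2]-z))
print(s['ee_pos'],np.arctan2(M[1,0],M[0,0]))
"
```

```text
[ 0.52542577 -0.24276156  0.055     ] [ 0.54424578 -0.25013759  0.055     ] [ 0.50691312 -0.23547947  0.055     ] 0.040107212472084 -0.3735255690359711 -0.3741414022081439
mid [ 0.52557945 -0.24280853  0.055     ] from tip [ 0.52562485 -0.24283959  0.055     ]
0.055 crop 381.5435099654146 314.8052989624373 r 147.64196721073813
0.033 crop 380.3464815858978 265.90864857289955 r 132.0750752144555
0.003 crop 379.0395585550375 212.52298151644607 r 115.4727080568248
[ 0.52537907 -0.24376494  0.09666505] 2.7348735150847445
```

```bash
python3 -m crank '{"xyz":[[0.0006,0,-0.02],[0,0,-0.02],[0,0,-0.015],[0,0,-0.0065],[0,0,0],[0,0,0]],"delta_rot":[[0,0,0.033],[0,0,0],[0,0,0],[0,0,0],[0,0,0],[0,0,0]]}' 0.6 30
python3 -c "
from h import *
show()"
```

```text
clock: 3.05
ee_pos: [0.5265, -0.2431, 0.035]
eef_rot: [0.001, 0.185, 0.983, -0.0]
ft_force: [0.1, 0.1, 0.5]
finger_gap: 0.0531
t 3.05 p [ 0.5265 -0.2431  0.035 ] yaw_y 1.1989 z [ 0.001 -0.001 -1.   ] F [0.1 0.1 0.5] M [ 0.   -0.16  0.03] gap 0.0531 q [-0.48  0.29  1.98 -0.    0.87 -1.67]
```

```bash
python3 -m crank '{"xyz":[[0,0,0],[0,0,0],[0,0,0],[0,0,0],[0,0,0],[0,0,0]],"delta_rot":[[0,0,0],[0,0,0],[0,0,0],[0,0,0],[0,0,0],[0,0,0]]}' 0 30
python3 -m crank '{"xyz":[[0,0,0.01],[0,0,0.02],[0,0,0.03],[0,0,0.04],[0,0,0.04],[0,0,0.03],[0,0,0]],"delta_rot":[[0,0,0],[0,0,0],[0,0,0],[0,0,0],[0,0,0],[0,0,0],[0,0,0]]}'
python3 -c "
from h import *
show();c=cam('wrist')
im=optics.capture('wrist');cv2.imwrite('pics/w3.png',im)
import pickle;pickle.dump(c,open('w3.pkl','wb'))"
```

```text
clock: 3.65
ee_pos: [0.5259, -0.2427, 0.0343]
eef_rot: [0.0, 0.185, 0.983, 0.0]
ft_force: [-0.1, 1.1, 0.3]
finger_gap: 0.0146
clock: 4.35
ee_pos: [0.5291, -0.2444, 0.211]
eef_rot: [0.005, 0.185, 0.983, -0.002]
ft_force: [0.8, -0.1, -0.2]
finger_gap: 0.0144
t 4.35 p [ 0.5291 -0.2444  0.211 ] yaw_y 1.1991 z [ 0.01  -0.005 -1.   ] F [ 0.8 -0.1 -0.2] M [-0.01 -0.19  0.03] gap 0.0144 q [-0.48  0.1   1.85 -0.    1.18 -1.67]
```

View pics/w3.png

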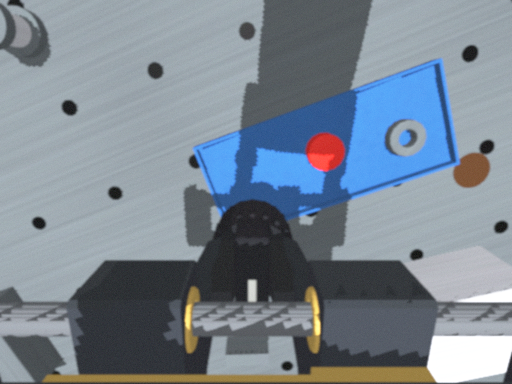

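```bash
python3 -m crank '{"xyz":[[0.005,0.02,0],[0.005,0.035,0],[0.005,0.045,0],[0.005,0.045,0],[0.005,0.048,0],[0.005,0.048,0],[0.005,0.048,0],[0.005,0.045,0],[0.005,0.036,0],[0.005,0.03,0]],"delta_rot":[[0,0,0.066],[0,0,0.066],[0,0,0.066],[0,0,0.066],[0,0,0.066],[0,0,0.066],[0,0,0.066],[0,0,0.066],[0,0,0.066],[0,0,0.066]]}'
python3 -m crank '{"xyz":[[0,0,0],[0,0,0],[0,0,0]],"delta_rot":[[0,0,0],[0,0,0],[0,0,0]]}'
python3 -c "
from h import *
show();c=cam('wrist')
im=optics.capture('wrist');cv2.imwrite('pics/w4.png',im)
import pickle;pickle.dump(c,open('w4.pkl','wb'))"
```

```text
clock: 5.4
ee_pos: [0.5742, 0.1592, 0.2016]
eef_rot: [-0.002, -0.146, 0.989, -0.0]
ft_force: [0.6, -0.5, -0.8]
finger_gap: 0.0148
clock: 5.7
ee_pos: [0.5749, 0.1562, 0.2027]
eef_rot: [-0.001, -0.143, 0.99, -0.0]
ft_force: [0.0, 0.2, -0.1]
finger_gap: 0.0149
t 5.7 p [0.5749 0.1562 0.2027] yaw_y 1.858 z [-0.003 -0.001 -1.   ] F [ 0.   0.2 -0.1] M [ 0.05 -0.21  0.02] gap 0.0149 q [ 0.22  0.14  1.82 -0.    1.19 -1.63]
```

View pics/w4.png

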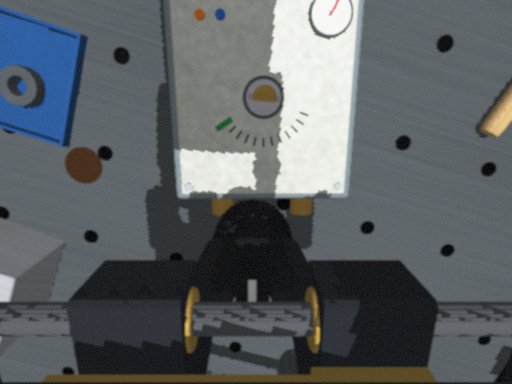

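```bash
python3 -c "
import cv2
a=cv2.imread('pics/w4.png')
c=cv2.convertScaleAbs(a[65:165,200:330],alpha=1.2,beta=0)
cv2.imwrite('pics/w4c.png',cv2.resize(c,None,fx=6,fy=6,interpolation=cv2.INTER_CUBIC))
cv2.imwrite('pics/w4d.png',cv2.resize(a[180:320,180:330],None,fx=4,fy=4,interpolation=cv2.INTER_CUBIC))"
```

```text
(no output)
```

View pics/w4c.png

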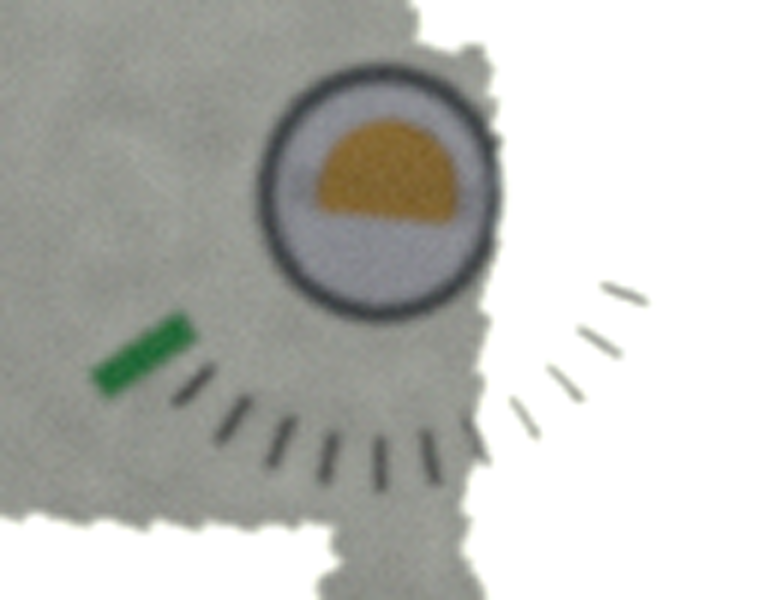

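View pics/w4d.png

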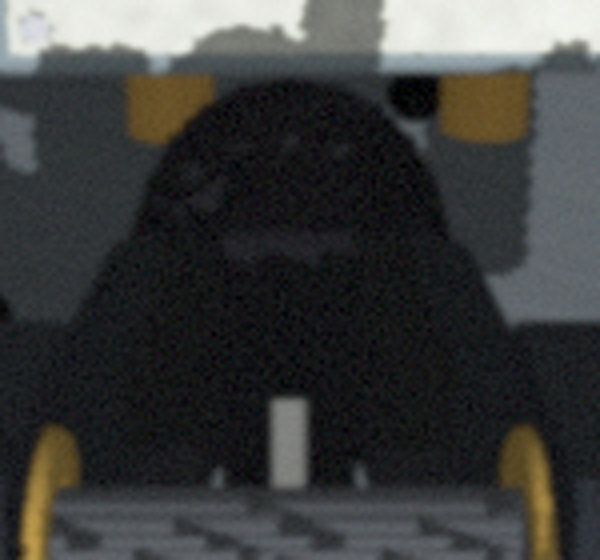

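```bash
python3 -c "
from h import *
import pickle
c=pickle.load(open('w4.pkl','rb'))
px=lambda x,y:(200+x/6-.42,65+y/6-.42)
C=unproj(c,*px(389,191),.091)
a=unproj(c,*px(316,210),.091);b=unproj(c,*px(458,221),.091)
d=b-a; print('C',C,'flat normal yaw',np.arctan2(-d[0],d[1]) , np.linalg.norm(d))
n=np.array([d[1],-d[0]])/np.linalg.norm(d[:2]);print('flat dist',n@((a+b)/2-C)[:2])
m=unproj(c,*px(145,354),.062);print('mark',m,np.linalg.norm((m-C)[:2]),'yaw',np.arctan2(*(m-C)[[1,0]]))
m1=unproj(c,*px(187,328),.062);m2=unproj(c,*px(103,382),.062);print('mark own dir',np.arctan2(*(m2-m1)[[1,0]]))
print('ring',unproj(c,*px(379,192),.062),unproj(c,*px(379,192),.065))
l=unproj(c,176-0,100,.062)
# central tick, dir = box x
p=unproj(c,*px(380,437),.062);q=unproj(c,*px(380,492),.062);print('tick',p,q,np.arctan2(*(q-p)[[1,0]]),np.arctan2(*(p-C)[[1,0]]))
s,M=tool();print(np.arctan2(M[1,0],M[0,0]))
# knob: pointer line in w4d
px=lambda x,y:(180+x/4-.375,180+y/4-.375)
z=s['ee_pos'][2]-.0345+.055
p=unproj(c,*px(289,400),z);q=unproj(c,*px(289,485),z);print('ptr',p,q,np.arctan2(*(q-p)[[1,0]]),z)
# predicted hub silhouettes
for dz in (.033,.003):
  P=s['ee_pos']+np.array([0,0,dz-.0345]);print([((np.array(proj(c,P+.021*np.array([np.cos(t),np.sin(t),0])))-180)*4).round() for t in (M[1,0]*0+np.arctan2(M[1,0],M[0,0]),np.arctan2(M[1,0],M[0,0])+1.571,np.arctan2(M[1,0],M[0,0])-1.571)])
"
```

```text
C [0.49767805 0.14300766 0.091     ] flat normal yaw 0.2127404124748935 0.01789755910909548
flat dist 0.0029493429072837258
mark [0.52806391 0.11707258 0.062     ] 0.03994907771751507 yaw -0.7065366375647788
mark own dir -0.7295966572433226
ring [0.4975353  0.14260416 0.062     ] [0.49759854 0.14252531 0.065     ]
tick [0.52977722 0.15259072 0.062     ] [0.53733405 0.15489723 0.062     ] 0.29624077531840803 0.29012188408015865
-2.854897320785086
ptr [0.57410664 0.15579795 0.22360637] [0.58415435 0.15876097 0.22360637] 0.2867670878715623 0.22360637446223236
[array([287., 153.]), array([117., 313.]), array([457., 313.])]
[array([287.,  80.]), array([143., 219.]), array([431., 219.])]
```

```bash
python3 -m crank '{"xyz":[[-0.015,-0.003,0],[-0.025,-0.004,-0.01],[-0.02,-0.004,-0.02],[-0.0126,-0.0018,-0.02],[-0.005,-0.001,-0.0195],[0,0,0],[0,0,0],[0,0,0]],"delta_rot":[[0,0,-0.025],[0,0,-0.025],[0,0,-0.025],[0,0,0],[0,0,0],[0,0,0],[0,0,0],[0,0,0]]}'
python3 -c "
from h import *
show();c=cam('wrist')
im=optics.capture('wrist');cv2.imwrite('pics/w5.png',im);s,M=tool()
import pickle;pickle.dump((c,s,M),open('w5.pkl','wb'))
show()
cv2.imwrite('pics/w5c.png',cv2.resize(im[60:330,100:400],None,fx=2.2,fy=2.2))
im=optics.capture('scene');cv2.imwrite('pics/s5.png',cv2.resize(im[110:250,220:360],None,fx=4,fy=4,interpolation=cv2.INTER_CUBIC))
"
```

```text
clock: 6.55
ee_pos: [0.4997, 0.1432, 0.1361]
eef_rot: [0.001, -0.106, 0.994, 0.0]
ft_force: [-0.4, -0.3, -0.2]
finger_gap: 0.0149
t 6.55 p [0.4997 0.1432 0.1361] yaw_y 1.783 z [ 0.002  0.001 -1.   ] F [-0.4 -0.3 -0.2] M [ 0.02 -0.11 -0.07] gap 0.0149 q [ 0.23  0.06  2.04 -0.    1.04 -1.55]
t 6.6 p [0.4999 0.1434 0.1363] yaw_y 1.7832 z [ 0.003  0.001 -1.   ] F [ 0.2 -0.2 -0.8] M [ 0.03 -0.13 -0.  ] gap 0.0144 q [ 0.23  0.06  2.04 -0.    1.04 -1.55]
```

View pics/w5c.png

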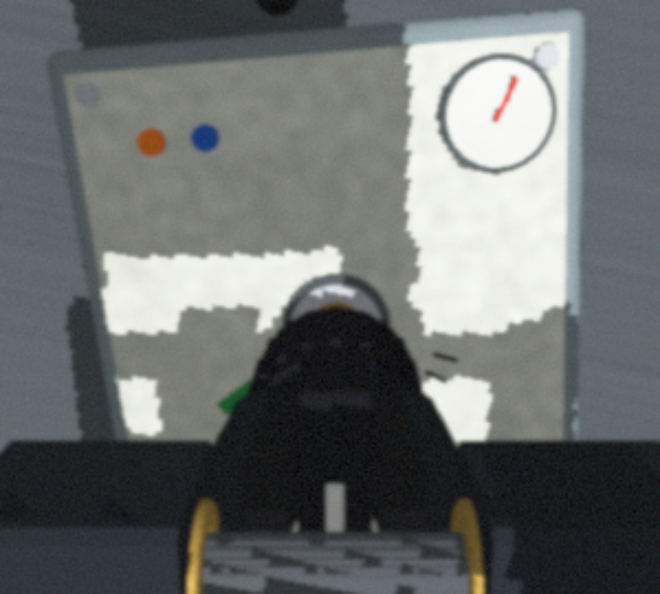

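View pics/s5.png

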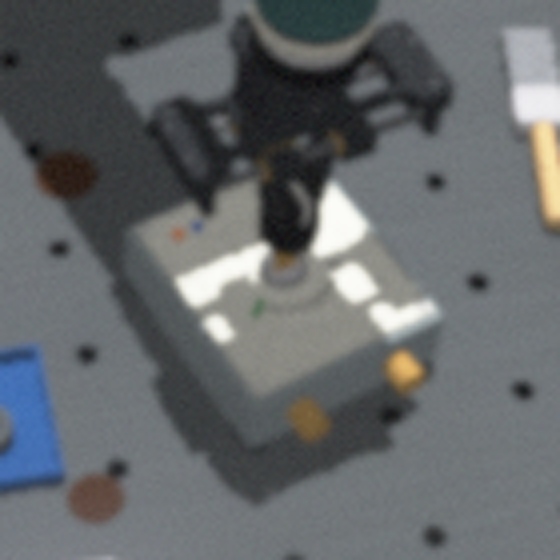

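```bash
python3 -c "
import cv2
a=cv2.imread('pics/w5.png')
c=cv2.convertScaleAbs(a[170:270,190:310],alpha=2.2,beta=30)
cv2.imwrite('pics/w5d.png',cv2.resize(c,None,fx=6,fy=6,interpolation=cv2.INTER_CUBIC))"
python3 -c "
from h import *
import pickle
c,s,M=pickle.load(open('w5.pkl','rb'))
f=lambda P:((np.array(proj(c,P))-[190,170])*6).round()
X=M[:,0];Y=M[:,1]
print('cam-tcp',M.T@(c['p']-s['ee_pos']))
for nm,z,rad,ctr in [('hubbot',-.0315,.021,s['ee_pos']),('hubtop',-.0015,.021,s['ee_pos'])]:
  P=ctr+[0,0,z]; print(nm,[f(P+rad*d) for d in (X,Y,-Y)])
for ctr in ([.4977,.1428],):
  print('spt',[f(np.array(ctr+[.091])+.009*d) for d in (X,Y,-Y)])
  for rr in(.0135,.0165): print('ring',[f(np.array(ctr+[.062])+rr*d) for d in (X,Y,-Y)])
  print('mark',f([.52806,.11707,.062]))
"
```

```text
cam-tcp [ 0.07492036 -0.00034826 -0.14576732]
hubbot [array([376., 178.]), array([592., 385.]), array([160., 385.])]
hubtop [array([377., 289.]), array([631., 528.]), array([122., 528.])]
spt [array([374., 230.]), array([461., 313.]), array([287., 313.])]
ring [array([374., 113.]), array([489., 224.]), array([259., 224.])]
ring [array([374.,  88.]), array([514., 224.]), array([234., 224.])]
mark [114. 415.]
```

View pics/w5d.png

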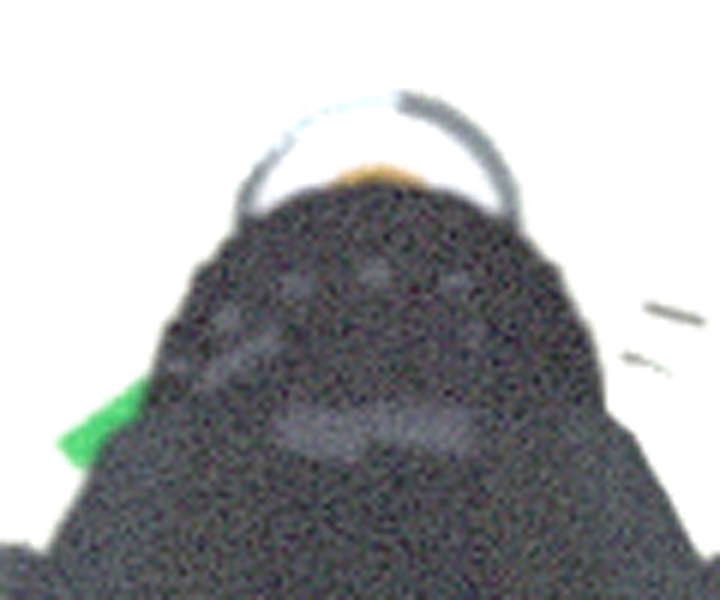

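```bash
python3 -c "
from h import *
import pickle
c4=pickle.load(open('w4.pkl','rb'));p=lambda x,y:(200+x/6-.42,65+y/6-.42)
rr=[np.linalg.norm(unproj(c4,*p(*a),.062)-unproj(c4,*p(*b),.062))/2 for a,b in (((258,193),(500,193)),((379,64),(379,322)))];print('ring r',rr)
c,s,M=pickle.load(open('w5.pkl','rb'));
print('view',M.T@(-c['R'][:,2]),c['p'])
for tilt in (-.2862,):
  for h in (.279,.281,.283):
    k=dict(c);t=np.arcsin(.2862)
    X=np.array([1.,0,0])
    # camera in level tool frame (x=X, y=Y, z up flipped): use frame e1=X,e2=Y,e3=down ; work up-frame: (X,-Y,up)
    view=np.array([-.2862,0,-.9582]);cx=np.array([0,-1.,0]) # Y right -> -(-Y)
    up=np.cross(-view,cx)
    k['R']=np.stack([cx,up,-view],1);k['p']=np.array([0,0,h])
    q=lambda x,y:(190+x/6-.42,170+y/6-.42)
    hb=unproj(k,*q(378,181),.1035)-.021*X
    hc=unproj(k,*q(378,385),.1035)
    for r in (np.mean(rr),):
      rg=unproj(k,*q(378,92),.062)-r*X
      print(h,'hub',hb,hc,'ring',rg,'diff(X,-Y)',rg-hb)
"
```

```text
ring r [np.float64(0.01685468493090675), np.float64(0.01718586040697856)]
view [-2.83928782e-01 -2.49475190e-04  9.58845339e-01] [0.42628979 0.12717934 0.28180771]
0.279 hub [-0.07477329 -0.00034785  0.1035    ] [-0.07430463 -0.00035899  0.1035    ] ring [-0.07292062 -0.00042436  0.062     ] diff(X,-Y) [ 1.85266579e-03 -7.65125903e-05 -4.15000000e-02]
0.281 hub [-0.07538609 -0.00035182  0.1035    ] [-0.07515141 -0.00036308  0.1035    ] ring [-0.07343583 -0.00042828  0.062     ] diff(X,-Y) [ 1.95025620e-03 -7.64596596e-05 -4.15000000e-02]
0.283 hub [-0.07599889 -0.00035578  0.1035    ] [-0.07599819 -0.00036717  0.1035    ] ring [-0.07395104 -0.00043219  0.062     ] diff(X,-Y) [ 2.0478466e-03 -7.6406729e-05 -4.1500000e-02]
```

```bash
python3 -m crank '{"xyz":[[-0.0018,-0.0004,0],[0,0,-0.006],[0,0,-0.004],[0,0,-0.002],[0,0,-0.002],[0,0,-0.002],[0,0,0],[0,0,0]],"delta_rot":[[0,0,0],[0,0,0],[0,0,0],[0,0,0],[0,0,0],[0,0,0],[0,0,0],[0,0,0]]}'
python3 -c "
from h import *
show()"
```

```text
clock: 7.45
ee_pos: [0.4965, 0.143, 0.1187]
eef_rot: [0.0, -0.106, 0.994, -0.0]
ft_force: [0.2, -1.4, -0.5]
finger_gap: 0.0149
t 7.45 p [0.4965 0.143  0.1187] yaw_y 1.784 z [ 0. -0. -1.] F [ 0.2 -1.4 -0.5] M [-0.05 -0.25  0.03] gap 0.0149 q [ 0.23  0.07  2.06 -0.    1.01 -1.55]
```

```bash
python3 -m crank '{"xyz":[[0,0,-0.002],[0,0,-0.0015],[0,0,-0.001],[0,0,-0.001],[0,0,-0.001],[0,0,0],[0,0,0]],"delta_rot":[[0,0,0],[0,0,0],[0,0,0],[0,0,0],[0,0,0],[0,0,0],[0,0,0]]}'
python3 -c "
from h import *
show()"
```

```text
clock: 8.15
ee_pos: [0.497, 0.1431, 0.1134]
eef_rot: [0.001, -0.106, 0.994, -0.0]
ft_force: [-1.3, -1.2, 6.6]
finger_gap: 0.0149
t 8.15 p [0.497  0.1431 0.1134] yaw_y 1.7841 z [ 0.001  0.    -1.   ] F [-1.3 -1.2  6.6] M [-0.23  0.04  0.01] gap 0.0149 q [ 0.23  0.08  2.06 -0.    1.   -1.55]
```

```bash
for i in 1 2 3; do python3 -m crank '{"xyz":[[0,0,0],[0,0,0]],"delta_rot":[[0,0,0.02],[0,0,0.02]]}' | tr '\n' ' '; echo; done
python3 -c "
from h import *
show()"
```

```text
clock: 8.35 ee_pos: [0.4971, 0.143, 0.1133] eef_rot: [0.001, -0.127, 0.992, -0.0] ft_force: [-0.8, -1.1, 5.3] finger_gap: 0.0147 
clock: 8.55 ee_pos: [0.4973, 0.1431, 0.1133] eef_rot: [0.001, -0.146, 0.989, -0.0] ft_force: [-1.1, -1.2, 5.0] finger_gap: 0.0146 
clock: 8.75 ee_pos: [0.4974, 0.1431, 0.1133] eef_rot: [0.001, -0.166, 0.986, -0.0] ft_force: [0.9, -0.1, 4.7] finger_gap: 0.015 
t 8.75 p [0.4974 0.1431 0.1133] yaw_y 1.905 z [ 0.002  0.    -1.   ] F [ 0.9 -0.1  4.7] M [-0.16 -0.34 -0.06] gap 0.015 q [ 0.23  0.08  2.06 -0.    0.99 -1.67]
```

```bash
python3 -m crank '{"xyz":[[0,0,0],[0,0,0]],"delta_rot":[[0,0,-0.06],[0,0,-0.06]]}' | tr '\n' ' '; echo; for i in 1 2 3; do python3 -m crank '{"xyz":[[0,0,0],[0,0,0]],"delta_rot":[[0,0,-0.02],[0,0,-0.02]]}' | tr '\n' ' '; echo; done
python3 -c "
from h import *
show()"
```

```text
clock: 8.95 ee_pos: [0.4972, 0.1434, 0.1132] eef_rot: [0.001, -0.105, 0.994, 0.0] ft_force: [0.1, -0.1, 5.9] finger_gap: 0.0147 
clock: 9.15 ee_pos: [0.4974, 0.1435, 0.1125] eef_rot: [0.001, -0.086, 0.996, 0.0] ft_force: [4.1, 1.3, 0.8] finger_gap: 0.0147 
clock: 9.35 ee_pos: [0.4975, 0.1435, 0.1125] eef_rot: [0.001, -0.066, 0.998, 0.0] ft_force: [4.9, 2.4, -0.2] finger_gap: 0.0143 
clock: 9.55 ee_pos: [0.4975, 0.1435, 0.1125] eef_rot: [0.001, -0.046, 0.999, 0.0] ft_force: [5.1, 1.8, -0.8] finger_gap: 0.0146 
t 9.55 p [0.4975 0.1435 0.1125] yaw_y 1.6627 z [ 0.002  0.001 -1.   ] F [ 5.1  1.8 -0.8] M [ 0.54 -1.14  0.06] gap 0.0146 q [ 0.23  0.08  2.06  0.    0.99 -1.43]
```

```bash
python3 -m crank '{"xyz":[[0.001,0.0004,0],[0,0,-0.0015],[0,0,-0.0015],[0,0,0]],"delta_rot":[[0,0,0.02],[0,0,0.02],[0,0,0],[0,0,0]]}' | tr '\n' ' '
python3 -c "
from h import *
show()"
```

```text
clock: 9.95 ee_pos: [0.4977, 0.1434, 0.109] eef_rot: [0.0, -0.067, 0.998, -0.0] ft_force: [4.6, 0.7, -0.6] finger_gap: 0.0147 t 9.95 p [0.4977 0.1434 0.109 ] yaw_y 1.7039 z [ 0.001 -0.    -1.   ] F [ 4.6  0.7 -0.6] M [ 0.18 -1.12  0.03] gap 0.0147 q [ 0.23  0.09  2.07 -0.    0.99 -1.47]
```

```bash
for i in 1 2; do python3 -m crank '{"xyz":[[0.0005,0,-0.001],[0,0,-0.001],[0,0,0]],"delta_rot":[[0,0,0],[0,0,0],[0,0,0]]}' | tr '\n' ' ';echo; done
python3 -c "
from h import *
show()"
```

```text
clock: 10.25 ee_pos: [0.498, 0.1432, 0.1074] eef_rot: [-0.0, -0.067, 0.998, -0.0] ft_force: [3.0, -0.5, 3.3] finger_gap: 0.0145 
clock: 10.55 ee_pos: [0.4981, 0.1433, 0.1054] eef_rot: [-0.0, -0.067, 0.998, -0.0] ft_force: [2.3, 0.2, 4.8] finger_gap: 0.0147 
t 10.55 p [0.4981 0.1433 0.1054] yaw_y 1.7039 z [-0.001 -0.    -1.   ] F [2.3 0.2 4.8] M [-0.12 -0.52  0.04] gap 0.0147 q [ 0.23  0.09  2.07 -0.    0.98 -1.47]
```

```bash
for i in 1 2; do python3 -m crank '{"xyz":[[0.0003,0,-0.001],[0,0,-0.001],[0,0,0]],"delta_rot":[[0,0,0],[0,0,0],[0,0,0]]}' | tr '\n' ' ';echo; done
```

```text
clock: 10.85 ee_pos: [0.4982, 0.1433, 0.1028] eef_rot: [-0.001, -0.067, 0.998, -0.0] ft_force: [2.5, -0.7, 3.2] finger_gap: 0.0147 
clock: 11.15 ee_pos: [0.4982, 0.1433, 0.1] eef_rot: [-0.001, -0.067, 0.998, -0.0] ft_force: [2.6, 0.2, -3.0] finger_gap: 0.0148
```

```bash
python3 -c "
from h import *
show()"
```

```text
t 11.15 p [0.4982 0.1433 0.1   ] yaw_y 1.704 z [-0.002 -0.    -1.   ] F [ 2.6  0.2 -3. ] M [ 0.03 -0.56  0.01] gap 0.0148 q [ 0.23  0.1   2.07  0.    0.97 -1.47]
```

```bash
for i in 1 2 ; do python3 -m crank '{"xyz":[[0,0,-0.001],[0,0,-0.001],[0,0,0]],"delta_rot":[[0,0,0],[0,0,0],[0,0,0]]}' | tr '\n' ' ';echo; done
python3 -m crank '{"xyz":[[0,0,-0.001],[0,0,0]],"delta_rot":[[0,0,0],[0,0,0]]}' | tr '\n' ' '
```

```text
clock: 11.45 ee_pos: [0.4982, 0.1433, 0.0983] eef_rot: [-0.001, -0.067, 0.998, -0.0] ft_force: [2.5, 0.4, -4.9] finger_gap: 0.0146 
clock: 11.75 ee_pos: [0.4985, 0.1434, 0.0969] eef_rot: [-0.001, -0.067, 0.998, -0.0] ft_force: [-1.0, -0.3, -2.8] finger_gap: 0.0148 
clock: 11.95 ee_pos: [0.4989, 0.1435, 0.0963] eef_rot: [-0.0, -0.067, 0.998, -0.0] ft_force: [-0.6, -1.2, -0.5] finger_gap: 0.0148
```

```bash
for i in 1 2 ; do python3 -m crank '{"xyz":[[0,0,-0.0005],[0,0,-0.0005],[0,0,0]],"delta_rot":[[0,0,0],[0,0,0],[0,0,0]]}' | tr '\n' ' ';echo; done
```

```text
clock: 12.25 ee_pos: [0.4991, 0.1435, 0.0959] eef_rot: [-0.0, -0.067, 0.998, 0.0] ft_force: [-3.2, -0.4, 4.6] finger_gap: 0.0144 
clock: 12.55 ee_pos: [0.4991, 0.1435, 0.0955] eef_rot: [-0.0, -0.067, 0.998, 0.0] ft_force: [-4.1, -1.2, 9.1] finger_gap: 0.0144
```

```bash
python3 -m crank '{"xyz":[[-0.0004,0,0.001],[0,0,0.0005],[0,0,0]],"delta_rot":[[0,0,0],[0,0,0],[0,0,0]]}' | tr '\n' ' ';echo
python3 -m crank '{"xyz":[[0,0,0],[0,0,0],[0,0,0],[0,0,0],[0,0,0],[0,0,0],[0,0,0],[0,0,0],[0,0,0],[0,0,0]],"delta_rot":[[0,0,-0.06],[0,0,-0.06],[0,0,-0.06],[0,0,-0.06],[0,0,-0.06],[0,0,-0.06],[0,0,-0.06],[0,0,-0.06],[0,0,0],[0,0,0]]}' 0 45 | tr '\n' ' '
python3 -c "
from h import *
show()"
```

```text
clock: 12.85 ee_pos: [0.499, 0.1435, 0.096] eef_rot: [0.0, -0.067, 0.998, 0.0] ft_force: [-1.8, -0.6, 3.8] finger_gap: 0.0146 
clock: 13.85 ee_pos: [0.499, 0.1435, 0.096] eef_rot: [0.0, 0.172, 0.985, 0.0] ft_force: [-2.4, -1.1, 4.2] finger_gap: 0.0146 t 13.85 p [0.499  0.1435 0.096 ] yaw_y 1.2254 z [ 0.001  0.    -1.   ] F [-2.4 -1.1  4.2] M [-0.1   0.08  0.06] gap 0.0146 q [ 0.23  0.11  2.07  0.    0.96 -0.99]
```

```bash
python3 -m crank '{"xyz":[[0,0,0],[0,0,0],[0,0,0],[0,0,0],[0,0,0],[0,0,0],[0,0,0],[0,0,0],[0,0,0]],"delta_rot":[[0,0,-0.06],[0,0,-0.06],[0,0,-0.06],[0,0,-0.06],[0,0,-0.06],[0,0,-0.04],[0,0,-0.025],[0,0,0],[0,0,0]]}' | tr '\n' ' '
python3 -c "
from h import *
show();c=cam('wrist')
im=optics.capture('wrist');cv2.imwrite('pics/w6.png',im)
im=optics.capture('top');cv2.imwrite('pics/t6.png',cv2.resize(im[170:245,165:245],None,fx=8,fy=8,interpolation=cv2.INTER_CUBIC))
"
```

```text
clock: 14.75 ee_pos: [0.499, 0.1436, 0.096] eef_rot: [0.0, 0.348, 0.937, 0.0] ft_force: [-0.4, 0.6, 4.2] finger_gap: 0.0147 t 14.75 p [0.499  0.1436 0.096 ] yaw_y 0.86 z [ 0.001  0.    -1.   ] F [-0.4  0.6  4.2] M [0.   0.05 0.12] gap 0.0147 q [ 0.23  0.11  2.07  0.    0.96 -0.63]
```

View pics/w6.png

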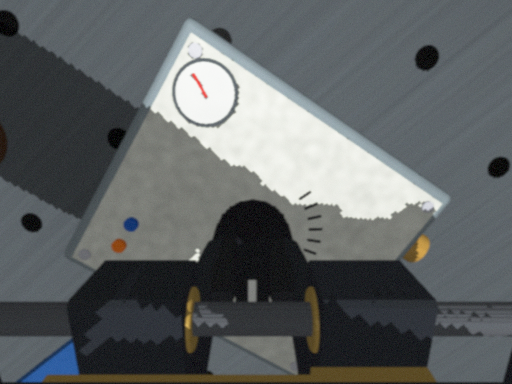

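```bash
python3 -m crank '{"xyz":[[0,0,0],[0,0,0],[0,0,0],[0,0,0],[0,0,0]],"delta_rot":[[0,0,0],[0,0,0],[0,0,0],[0,0,0],[0,0,0]]}' 0.5 | tr '\n' ' '
python3 -m crank '{"xyz":[[0,0,0.01],[0,0,0.02],[0,0,0.03],[0,0,0.035],[0,0,0.02],[0,0,0],[0,0,0]],"delta_rot":[[0,0,0],[0,0,0],[0,0,0],[0,0,0],[0,0,0],[0,0,0],[0,0,0]]}' | tr '\n' ' '
python3 -c "
from h import *
import pickle
show();c=cam('wrist')
im=optics.capture('wrist');cv2.imwrite('pics/w7.png',im);pickle.dump(c,open('w7.pkl','wb'))
a=cv2.convertScaleAbs(im[150:300,160:340],alpha=1.5,beta=20)
cv2.imwrite('pics/w7c.png',cv2.resize(a,None,fx=4,fy=4,interpolation=cv2.INTER_CUBIC))
"
```

```text
clock: 15.35 ee_pos: [0.4983, 0.1433, 0.0952] eef_rot: [-0.0, 0.348, 0.937, -0.0] ft_force: [0.3, -0.4, 0.5] finger_gap: 0.0443 clock: 16.05 ee_pos: [0.4987, 0.1435, 0.2109] eef_rot: [0.0, 0.348, 0.937, 0.0] ft_force: [-0.0, 0.3, -0.9] finger_gap: 0.0442 t 16.05 p [0.4987 0.1435 0.2109] yaw_y 0.859 z [ 0.001  0.    -1.   ] F [-0.   0.3 -0.9] M [ 0.05 -0.13 -0.04] gap 0.0442 q [ 0.23 -0.01  1.97  0.    1.19 -0.63]
```

View pics/w7.png

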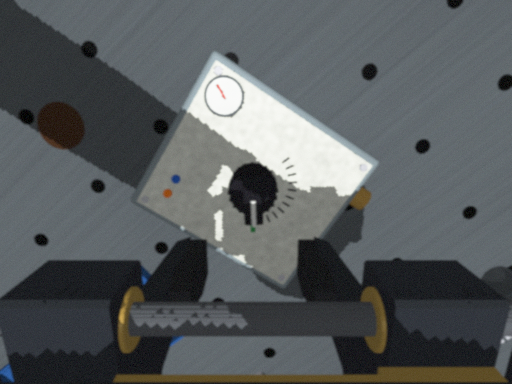

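View pics/w7c.png

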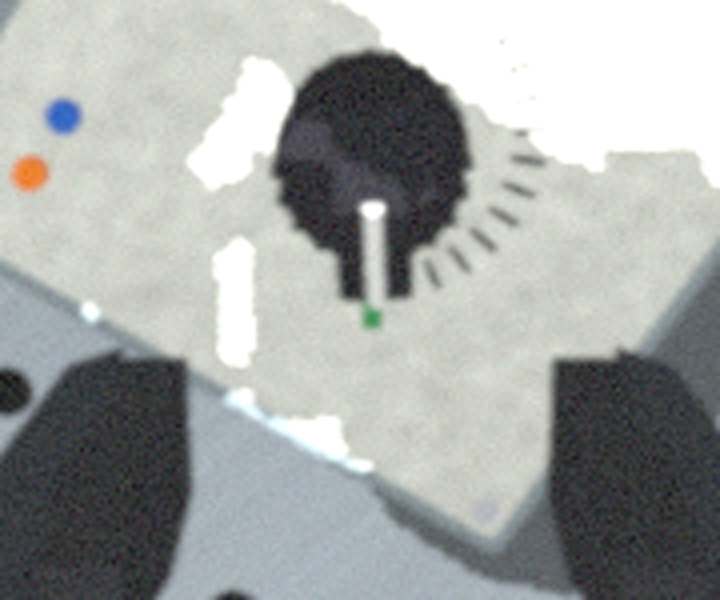

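```bash
python3 -c "
from h import *
import pickle
c=pickle.load(open('w7.pkl','rb'))
px=lambda x,y:(160+x/4-.375,150+y/4-.375)
a=unproj(c,*px(372.5,210),.117);b=unproj(c,*px(374.5,300),.117);g=unproj(c,*px(372,319),.062)
A=np.array([.4985,.1432])
y=np.arctan2(*(b-a)[[1,0]])
print('ptr yaw',y,'tip',b,'axis',b[:2]-.02*np.array([np.cos(y),np.sin(y)]),'mark',g,np.arctan2(*(g[:2]-A)[[1,0]]))
# outer box corners/edges: lower-left edge direction & right
p=unproj(c,*px(0,262),.062);q=unproj(c,*px(490,545),.062);print('edge yaw',np.arctan2(*(q-p)[[1,0]]))
"
python3 -c "
from h import *
im=optics.capture('scene');cv2.imwrite('pics/s8.png',cv2.resize(im[90:290,120:360],None,fx=3.2,fy=3,interpolation=cv2.INTER_CUBIC))
im=optics.capture('top');cv2.imwrite('pics/t8.png',im)"
```

```text
ptr yaw -0.6902670553643476 tip [0.5131491  0.13065793 0.117     ] axis [0.49772758 0.14339279] mark [0.5328564  0.11315296 0.062     ] -0.718585748546623
edge yaw 0.286497429624869
```

View pics/s8.png

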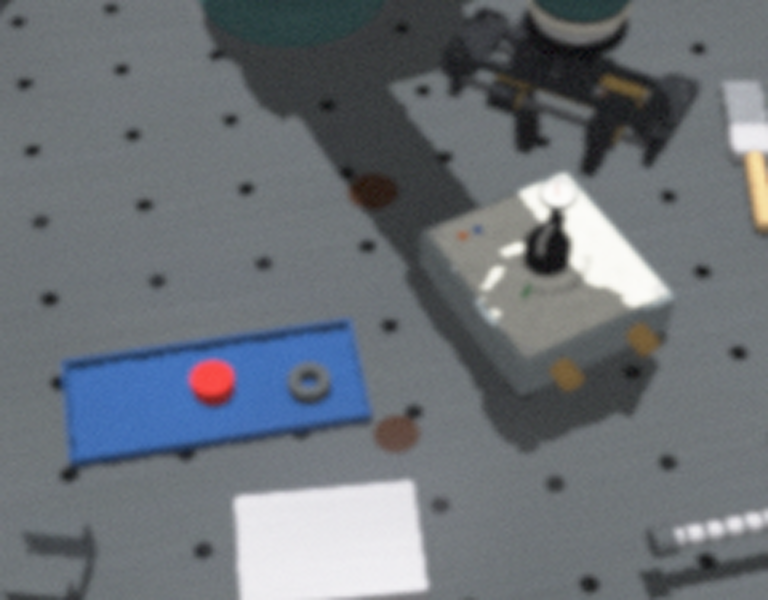

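View pics/t8.png

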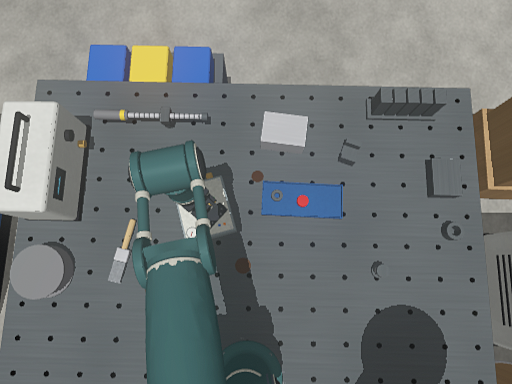

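```bash
python3 -c "
from h import *
show();print(r.job_done());show()"
```

```text
t 16.2 p [0.4974 0.1431 0.2088] yaw_y 0.859 z [-0.003 -0.001 -1.   ] F [-0.4 -0.6  0.5] M [ 0.02 -0.17 -0.01] gap 0.0444 q [ 0.23 -0.01  1.97 -0.    1.19 -0.63]
the job is handed in; nothing more can be done
None
the job is handed in; nothing more can be done
```

The knob is back on the spindle, turned to the green mark and released. I handed the job in at 16.2 s, with the gripper about 90 mm clear of the knob.

- **Fit:** I gripped the knob by its bar and lowered it onto the spindle. It stopped at the 8 mm step, and a small search turn found the flat about 0.04 rad clockwise of the angle I had measured in the picture.
- **Press:** It then slid down past the rollers, which pulled it in (-3 to -5 N), and it came to rest firmly on the shoulder. The highest push I read was 9 N. Forces were read only at the end of each short move, so brief peaks in between were not seen.
- **Pointer:** After letting go, the wrist picture puts the pointer at -0.69 rad, against -0.71 to -0.72 rad for the mark. That is about 1 to 1.5 degrees off, and the gripper itself had stopped at -0.71.
- **Fully home:** The wrist picture fits a fully seated knob to within about 2 mm. One check disagreed slightly: the knob travelled about 17.5 mm from the step to the shoulder, where 18 mm was expected. I put this down to the noise in the position readings, and I did not do a separate pull or push test.
- **Other things:** In the last scene and top pictures, the other things I could see were still where they had been.

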